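# Lay the grill tools on the sloping rest and swing the hold-down bar over them

### The job

Pack the grill tools for a windy night: swing the hold-down bar well clear of the sloping tool rest, at least about square to the rails, then lay every grill tool on the table across the two narrow rails side by side, each with the middle of its handle centred between the rails, squarely across them, and its head pointing down the slope past the low rail. With all of them laid and the bar still clear, swing the bar back over them as far as it goes; leave the spoon rest, jar and pot grip where they are.

Things in the scene. Friction and masses are not known exactly. Their poses are not given: they have to be found in the camera images.
- cradle: The two round steel rails (10 mm diameter, 352 long, 90 apart centre to centre) of the tool rest. Origin: midway between them in length and width, in the plane touching both rails' tops, 85 above the table. x: along the rails; y: from the high rail (y = -45 mm) down the slope (0.2 rad) to the low rail (y = +45); z: square to that plane, upward. Fixed.
- rest: The whole aluminium tool rest, fixed. Origin on the table under the rails' middle, x along the rails, z up. Base plate 370 x 130, 8 thick. An end plate closes each end of the rails (178 mm from the middle), 8 mm higher than the rail plane. A thin drip bar runs along the rails 50 mm past the low one, 4 mm below their plane: it only catches a slipping tool. A post for the bar stands 215 mm from the middle at the -x (robot's) end.
- guard (a joint): Hinge of the aluminium hold-down bar, rad, 0 to 1.9. 0 (hard stop): the bar lies lengthwise over the middle of the rails. It grows as the bar swings level, anticlockwise seen from above, away over the low rail; 1.57 is square to the rails. Light friction: it stays where it is left.
- guard_hinge (a point): Point on the bar's vertical hinge axis, at the height of the bar's underside (122 mm above the table). The bar is 20 wide, 12 thick and reaches 392 mm out from the axis.
- guard_knob (a point): Centre of the top of the upright round black knob on the bar (24 mm diameter, standing 46 mm above the bar's top), 170 mm out from the hinge axis.
- spatula: Stainless spatula: steel handle and a flat slotted blade 54 wide, 4 thick. Handle: flat bar 130 long, 28 wide, 20 thick. Origin: the very middle of the handle (10 above the table when lying flat); x: from handle to head, y: across, z: through its thickness. The head starts 65 from the origin, no thicker than the handle; 125 to 131 to its end. Balances within 25 of the origin. About 0.2 kg. May be absent.
- spatula_tip (a point): Point on the spatula's head, 120 mm from the body's origin along its x.
- brush: Grill brush: black plastic handle and a block head 60 long, 44 wide, 17 thick. Handle: flat bar 130 long, 28 wide, 20 thick. Origin: the very middle of the handle (10 above the table when lying flat); x: from handle to head, y: across, z: through its thickness. The head starts 65 from the origin, no thicker than the handle; 125 to 131 to its end. Balances within 25 of the origin. About 0.2 kg. May be absent.
- brush_tip (a point): Point on the brush's head, 120 mm from the body's origin along its x.
- fork: Grill fork: wooden handle and two steel tines 26 apart. Handle: flat bar 130 long, 28 wide, 20 thick. Origin: the very middle of the handle (10 above the table when lying flat); x: from handle to head, y: across, z: through its thickness. The head starts 65 from the origin, no thicker than the handle; 125 to 131 to its end. Balances within 25 of the origin. About 0.2 kg. May be absent.
- fork_tip (a point): Point on the fork's head, 120 mm from the body's origin along its x.
- spoon: Wooden spoon: wooden handle and a round head 50 across, 10 thick. Handle: flat bar 130 long, 28 wide, 20 thick. Origin: the very middle of the handle (10 above the table when lying flat); x: from handle to head, y: across, z: through its thickness. The head starts 65 from the origin, no thicker than the handle; 125 to 131 to its end. Balances within 25 of the origin. About 0.2 kg. May be absent.
- spoon_tip (a point): Point on the spoon's head, 120 mm from the body's origin along its x.
- spoon_rest: White ceramic spoon rest, a shallow dish 110 across, 22 high, beside the work; leave alone. Origin: centre of underside.
- jar: Spice jar 64 across, 110 high; leave alone. Origin: centre of underside.
- pot_grip: Mitt-shaped hard rubber pot grip about 140 x 95 x 14, lying flat; leave alone. Origin: on its underside, in the palm.
Not all that is in view belongs to the job. What is shaped like the fork but purple or turquoise is not meant.

How it is judged:
On the way, in this order (a step that is already met when the one before it is completed fails the run):
1. the hold-down bar is swung clear (guard over 1.3 rad) (value of joint guard above 1.3 rad), for 0.2 s.
2. every tool lies across both rails, head down the slope, with the bar still clear (x of spatula in the frame of cradle between -0.168 and 0.168 m and y of spatula in the frame of cradle between -0.022 and 0.022 m and z of spatula in the frame of cradle between 0.006 and 0.018 m and angle between the x axis of each of spatula, brush, fork, spoon and the y axis of cradle, either way round below 0.3 rad and y of each of spatula_tip, brush_tip, fork_tip, spoon_tip in the frame of cradle above 0.06 m and linear speed of each of spatula, brush, fork, spoon below 0.03 m/s and x of brush in the frame of cradle between -0.168 and 0.168 m and y of brush in the frame of cradle between -0.022 and 0.022 m and z of brush in the frame of cradle between 0.006 and 0.018 m and x of fork in the frame of cradle between -0.168 and 0.168 m and y of fork in the frame of cradle between -0.022 and 0.022 m and z of fork in the frame of cradle between 0.006 and 0.018 m and x of spoon in the frame of cradle between -0.168 and 0.168 m and y of spoon in the frame of cradle between -0.022 and 0.022 m and z of spoon in the frame of cradle between 0.006 and 0.018 m and value of joint guard above 1.3 rad), for 0.2 s.
At the end, for the whole second after the job is handed in: Every tool present lies at rest across both rails: handle centre within 22 mm of midway between the rails, between the end plates, 6 to 18 mm above the rail plane, within 0.3 rad of square to the rails, head beyond the low rail; and the bar is back over them (guard under 0.1 rad) (x of spatula in the frame of cradle between -0.168 and 0.168 m and y of spatula in the frame of cradle between -0.022 and 0.022 m and z of spatula in the frame of cradle between 0.006 and 0.018 m and angle between the x axis of each of spatula, brush, fork, spoon and the y axis of cradle, either way round below 0.3 rad and y of each of spatula_tip, brush_tip, fork_tip, spoon_tip in the frame of cradle above 0.06 m and linear speed of each of spatula, brush, fork, spoon below 0.03 m/s and x of brush in the frame of cradle between -0.168 and 0.168 m and y of brush in the frame of cradle between -0.022 and 0.022 m and z of brush in the frame of cradle between 0.006 and 0.018 m and x of fork in the frame of cradle between -0.168 and 0.168 m and y of fork in the frame of cradle between -0.022 and 0.022 m and z of fork in the frame of cradle between 0.006 and 0.018 m and x of spoon in the frame of cradle between -0.168 and 0.168 m and y of spoon in the frame of cradle between -0.022 and 0.022 m and z of spoon in the frame of cradle between 0.006 and 0.018 m and value of joint guard below 0.1 rad); the robot touches nothing.
It fails at once if the spoon rest is moved more than 30 mm or tipped (distance of spoon_rest from where it was at the start of the episode above 0.03 m or angle between spoon_rest's own z axis and vertical above 0.4 rad).
It fails at once if the jar is moved more than 30 mm or tipped (distance of jar from where it was at the start of the episode above 0.03 m or angle between jar's own z axis and vertical above 0.4 rad).
It fails at once if the pot grip is moved more than 30 mm or tipped (distance of pot_grip from where it was at the start of the episode above 0.03 m or angle between pot_grip's own z axis and vertical above 0.4 rad).
Of spatula, brush, fork, spoon only 3 to 4 are there at a start; the rules pass over those that are not, and their reading is None.
At some moment in a run one of spatula, brush, fork, spoon may be knocked a few centimetres aside while the robot is not near it.
Once in a run the grip may slacken for a moment while it holds something.
It also fails if it takes over 210 s, if anything falls off the work surface, if the arm or the gripper's body presses on something with over 40 N, if the wrist force passes 120 N, or if a joint passes its speed limit or range.

### The arm

A 6-joint arm with a two-finger parallel gripper is mounted at the origin on the work surface. World frame = base frame: x ahead of the robot, y to its left, z up, the work surface at z = 0. Lengths are in m, angles in rad, forces in N, time in s.
With the tool pointing down it reaches from about 0.35 to 0.775 m from the base axis. Payload 5.5 kg.
Tool frame: the origin (TCP) lies at the very end of the fingers, on their centre line; the grasp point (between the pads) lies env.hold_point_z behind it (env.hold_point_z is the distance from the TCP to the grasp point, in m); z points along the fingers, y is the line along which they close (so a half turn about z gives the same grasp; the last joint's range is limited). The gripper opens to 85 mm and grips with 20 to 120 N. Pads are 22 mm wide; open, the fingers measure 114 mm over their backs; the gripper's body (76 mm by 85 mm) begins 54 mm behind the grasp point. The pads swing forward as they close: fully open they stand 13 mm farther back than shut.
Start: joints at [0.983, 0.313, 0.046, 1.304, 0, 1.431], TCP at [0.249, 0.518, 0.231] pointing down, gripper open.
Joint ranges: [-2.76, 2.76], [-0.86, 1.69], [-1.03, 1.26], [-2.2, 2.34], [-1.47, 1.5], [-3.14, 3.14]. Speed limits (rad/s): [2.57, 2.57, 3.14, 3.14, 3.14, 3.14].

### API

Orientations are given as a unit quaternion [w, x, y, z].
In Python, from workcell import env gives the robot as it stands.
- The arm moves only by the tool carry_out, never from a script. Its argument "steps" is a list of rows, each a list of 3 entries, a list of its own where there are three numbers: the turn, a rotation vector about the tool's x, y, z in degrees, then the shift along the tool's x, y, z in cm, then the closure in counts, from 0 (fully open) to 255 (shut). A call has exactly 8 rows; each row is the pose to reach, as a shift and turn from the pose commanded when the call began, along the tool's axes at that moment; what a row does not reach only later rows make up. A row lasts 1/8 s, in which the tool goes at most 62.5 mm and 10.7 degrees, less where a joint would pass 70% of its speed; a pose out of reach is approached as far as the arm can. A call with a gripper value outside its range is refused whole. The fingers move at their own pace and stop on an object; "force" is the grip in N (left out, the last holds). Time passes only in rows, so rows that repeat a pose let the fingers close, or fill a call up. It gives the time, the measured TCP pose, the force, the opening and the grip force at its end, in the units of the state.
- env.get_state(): the state, without advancing time (a new reading comes with each control period).
- env.read_camera(name): name is "scene" or "side" or "wrist"; returns (picture, depth): 420x560x3 uint8, red, green, blue; 420x560 float32, m along the optical axis (not along the pixel's ray), 0 where there is no reading.
- env.get_calibration(name): a dict with "fx", "fy", "cx", "cy" (pixels), "origin" and "orientation" of the camera in the world. Camera axes: x right, y up, looking along -z (the intrinsics and any distortion apply to the point x, -y, -z); pixel columns grow to the right and rows downward; lengths in m; the calibration is good to about 2 mm. A picture is of the moment at which its call begins: read the wrist's pose just before it. get_calibration takes no time and is no camera call; for the wrist camera it gives the pose at the moment of the call.
- env.hand_in(): hands the job in; it is judged then, once.
The state is a dict: "clock": time; "joint_pos": joint angles; "qvel": joint speeds; "tau": joint torques, N m; "tcp_pos": TCP position; "orientation": TCP orientation; "wrist_force": force on the tool from outside, world axes, zero at the start; "ft_torque": the same for the moment, N m; "finger_gap": finger opening in m; "grip_force": force on a finger pad.
Only numpy, scipy, OpenCV 4.12 (cv2) and the standard library are available. Lean on these libraries where they do the work, as an engineer would, in place of code of your own. Each camera call takes 0.05 s, during which the arm holds its last target. There are 200 camera calls.

## Working session

There is one attempt and no reset: what is moved stays moved. The work goes in short steps, Python scripts to look and compute and a tool call to move; the robot and the scene stay as the last step left them, time stands still between calls to the robot, and variables do not carry over. Pictures are saved under pics/ and viewed, at most 14 in all, crops included, and the job is handed in when it is done.

Besides the shell and the picture viewer there is one more tool, called in YAML: its name, and indented under it one key for each argument. carry_out: Moves the arm, as the interface text tells. Its arguments: {"type":"object","properties":{"steps":{"type":"array","items":{"type":"array"}},"force":{"type":"number"}},"required":["steps"]}

```bash
mkdir -p pics; ls
cat > h.py <<'E'
import numpy as np, cv2
from scipy.spatial.transform import Rotation as R
from workcell import env
def rot(q): return R.from_quat([q[1],q[2],q[3],q[0]])
def shot(n,name=None):
    c=env.get_calibration(n); im,d=env.read_camera(n)
    if name: cv2.imwrite('pics/'+name+'.png',im[:,:,::-1])
    return c,im,d
def cloud(c,d):
    v,u=np.mgrid[:d.shape[0],:d.shape[1]]
    P=np.stack([(u-c['cx'])/c['fx']*d,-(v-c['cy'])/c['fy']*d,-d],-1)
    return P@rot(c['orientation']).as_matrix().T+np.array(c['origin'])
def ray(c,u,v,z):
    r=rot(c['orientation']).apply([(u-c['cx'])/c['fx'],-(v-c['cy'])/c['fy'],-1]); o=np.array(c['origin'])
    return o+r*(z-o[2])/r[2]
E
python3 - <<'E'
from h import *
print(env.get_state(),env.hold_point_z)
for n in('scene','side'):
    c,im,d=shot(n,n+'0'); print(c); np.savez(n+'0.npz',im=im,d=d)
E
```

```text
pics
{'clock': 0.0, 'joint_pos': array([ 9.83358816e-01,  3.14023233e-01,  4.49885647e-02,  1.30360408e+00,
       -1.20772957e-05,  1.43113542e+00]), 'qvel': array([ 5.71029630e-05,  1.23396563e-03, -5.40518840e-04, -1.03911213e-03,
        7.49762922e-04, -1.18228934e-04]), 'tau': array([-1.33850644e-03, -4.80631614e+01,  2.98532706e+01,  1.94873207e-02,
       -3.25799529e-04, -7.95342032e-06]), 'tcp_pos': array([0.24871224, 0.51786341, 0.23039981]), 'orientation': array([-3.21932929e-04,  2.22022446e-01,  9.75041119e-01, -8.63148700e-04]), 'wrist_force': array([-0.18398284, -0.88007884,  0.57839945]), 'ft_torque': array([-0.00966914,  0.00900848,  0.0306225 ]), 'grip_force': 0.0, 'finger_gap': 0.085287578287} 0.0187
{'fx': 464.42702771968465, 'fy': 464.42702771968465, 'cx': 283.9879744978018, 'cy': 214.64184868930758, 'origin': array([ 1.54910064, -0.38152445,  0.99242755]), 'orientation': array([0.72192847, 0.34779819, 0.26123495, 0.53815611])}
{'fx': 489.3954945309686, 'fy': 489.3954945309686, 'cx': 277.0584958189323, 'cy': 208.48060385016896, 'origin': array([ 0.12445656, -1.62462186,  1.01192016]), 'orientation': array([ 0.85254276,  0.5073255 , -0.05649829, -0.11224806])}
```

View pics/scene0.png

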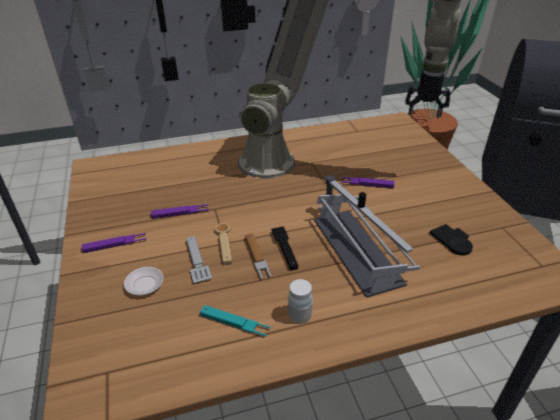

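View pics/side0.png

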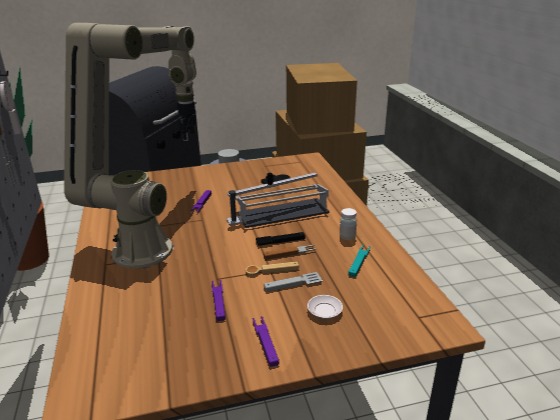

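The scene view shows all four tools: spatula (198,260), spoon (224,243) with its head at (222,229), fork (258,256) and brush (285,248). The rest is at (360,240), with the bar over it and the knob at (362,198). The purple and turquoise forks are decoys. The side view agrees. Next I'll measure from the depth.

Run:
```python
from h import *
S=2.0 # px per mm /... 1px=1.25mm
x0,x1,y0,y1=0.2,0.9,-0.45,0.5
k=800
W=int((y1-y0)*k);H=int((x1-x0)*k)
o=np.zeros((H,W,3),np.uint8);zz=np.zeros((H,W))
for n in('side','scene'):
    f=np.load(n+'0.npz');c=env.get_calibration(n)
    big=lambda a,i:cv2.resize(a,None,fx=4,fy=4,interpolation=i)
    P=cloud(c,f['d']); P=np.stack([cv2.resize(P[...,i].astype(np.float32),None,fx=4,fy=4,interpolation=cv2.INTER_NEAREST if 0 else cv2.INTER_LINEAR) for i in range(3)],-1)
    im=big(f['im'],cv2.INTER_LINEAR)
    m=(P[...,0]>x0)&(P[...,0]<x1)&(P[...,1]>y0)&(P[...,1]<y1)&(P[...,2]<.25)&(P[...,2]>-.02)
    p=P[m];q=im[m];s=np.argsort(p[:,2]);p=p[s];q=q[s]
    r=((x1-p[:,0])*k).astype(int).clip(0,H-1);cc=((y1-p[:,1])*k).astype(int).clip(0,W-1)
    up=p[:,2]>=zz[r,cc]-.003
    o[r[up],cc[up]]=q[up];zz[r[up],cc[up]]=p[up,2]
for i in range(1,10):
    cv2.putText(o,'%.1f'%(y1-i*.1),(i*80,10),0,.35,(0,255,0));cv2.line(o,(i*80,0),(i*80,H),(0,90,0),1)
for i in range(1,7):
    cv2.putText(o,'%.1f'%(x1-i*.1),(0,i*80),0,.35,(0,255,0));cv2.line(o,(0,i*80),(W,i*80),(0,90,0),1)
cv2.imwrite('pics/top.png',o[:,:,::-1]);print(o.shape)
```

```text
(560, 760, 3)
```

View pics/top.png

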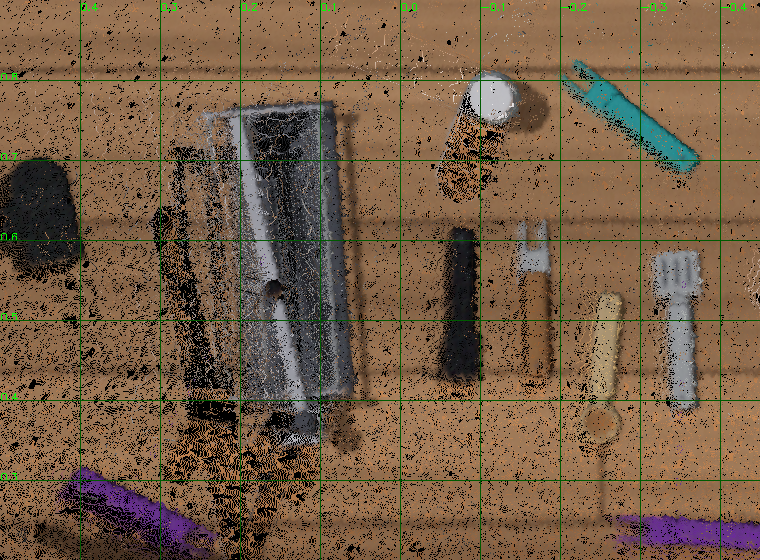

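The height-shaded top view shows the rest at x 0.40–0.77, y 0.06–0.25. The bar runs from its hinge at about (0.37, 0.13) towards (0.76, 0.21), with the knob near (0.54, 0.155). The tools lie along world x: brush y≈-0.07, fork y≈-0.165, spoon y≈-0.25 with its head towards the robot, and spatula y≈-0.34.

```bash
cat >> h.py <<'E'
def hand(psi,tilt=0,axis=0.0):
    """tool down, tool y (closing line) at world angle psi; then tilted by tilt about the world horizontal direction at angle axis"""
    y=np.array([np.cos(psi),np.sin(psi),0]); z=np.array([0,0,-1.]); M=R.from_matrix(np.stack([np.cross(y,z),y,z],1))
    return R.from_rotvec(tilt*np.array([np.cos(axis),np.sin(axis),0]))*M
def go(p,r,s=None):
    """turn deg, shift cm from the present pose to world pose p,r"""
    s=s or env.get_state(); q=rot(s['orientation'])
    return np.round((q.inv()*r).as_rotvec(degrees=True),1).tolist(),np.round(q.inv().apply(np.array(p)-s['tcp_pos'])*100,2).tolist()
E
python3 - <<'E'
from h import *
s=env.get_state();c=env.get_calibration('wrist');q=rot(s['orientation'])
print(c['fx'],'cam in tool',q.inv().apply(c['origin']-s['tcp_pos']),(q.inv()*rot(c['orientation'])).as_matrix().round(3))
y=q.as_matrix()[:,1];psi=np.arctan2(y[1],y[0]);print(psi)
print(go([.50,.14,.45],hand(np.pi/2),s))
f=np.load('scene0.npz');P=cloud(env.get_calibration('scene'),f['d']).reshape(-1,3)
m=(P[:,2]>.125)&(P[:,2]<.142)&(P[:,0]>.3)&(P[:,0]<.85)&(P[:,1]>.0)&(P[:,1]<.35);p=P[m]
vx,vy,a,b=cv2.fitLine(p[:,:2].astype(np.float32),cv2.DIST_HUBER,0,.01,.01).ravel();print('bar',np.arctan2(vy,vx),a,b,p[:,0].min(),p[:,0].max())
m=(P[:,2]>.15)&(P[:,2]<.19)&(P[:,0]>.3)&(P[:,0]<.85)&(P[:,1]>.0)&(P[:,1]<.35);p=P[m];
for lo,hi in((.3,.45),(.45,.7)):
    t=p[(p[:,0]>lo)&(p[:,0]<hi)];print(len(t),t.mean(0) if len(t) else 0,t[:,2].max() if len(t) else 0)
E
```

```text
359.9096289390418 cam in tool [ 0.07090845 -0.00133176 -0.14177542] [[-0.     0.96   0.279]
 [ 1.    -0.     0.001]
 [ 0.001  0.279 -0.96 ]]
1.123004658642064
([-0.1, -0.0, -25.7], [-39.01, -23.22, -21.92])
bar 0.22864547 0.6214614 0.17350556 0.35529871546110936 0.7562227528846552
0 0 0
88 [0.54083131 0.15594173 0.16967402] 0.18303447240219584
```

carry_out:
  steps:
    - [[0, 0, -25.7], [-39, -23, -22], 0]
    - [[0, 0, -25.7], [-39, -23, -22], 0]
    - [[0, 0, -25.7], [-39, -23, -22], 0]
    - [[0, 0, -25.7], [-39, -23, -22], 0]
    - [[0, 0, -25.7], [-39, -23, -22], 0]
    - [[0, 0, -25.7], [-39, -23, -22], 0]
    - [[0, 0, -25.7], [-39, -23, -22], 0]
    - [[0, 0, -25.7], [-39, -23, -22], 0]

```text
clock: 1.1
tcp_pos: [0.4974, 0.1466, 0.4484]
orientation: [-0.0, -0.0, 1.0, 0.0]
wrist_force: [0.7, 1.0, 0.2]
finger_gap: 0.0849
grip_force: 0.0
```

Run:
```python
from h import *
s=env.get_state();print(s['clock'],s['tcp_pos'],s['joint_pos'].round(2))
c,im,d=shot('wrist','w1');np.savez('w1.npz',im=im,d=d)
import pickle;pickle.dump(c,open('w1.pkl','wb'))
```

```text
1.1 [0.49741681 0.14663646 0.44839885] [0.13 0.25 0.5  1.82 0.   0.13]
```

View pics/w1.png

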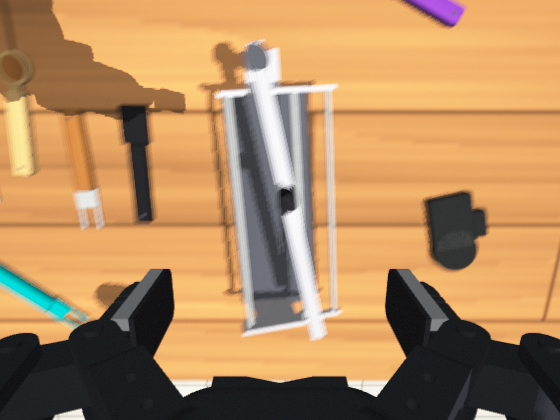

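The wrist view (robot side up, right is +y) shows the end plates at (217–337, 90) and (243–340, 325). The high rail runs (222,95)→(250,328), the low rail from about (296,92) and the drip bar from (331,90). The bar crosses diagonally with the knob at (288,200) and the hinge at (257,57). The brush head is at the robot end, at (135,125).

Run:
```python
from h import *
import pickle
c=pickle.load(open('w1.pkl','rb'));f=np.load('w1.npz');P=cloud(c,f['d'])
v,u=np.mgrid[:420,:560]
reg=(u>200)&(u<350)&(v>70)&(v<345)
# rails rows: print z-profile across for a few rows
for row in(150,270):
    print(row,[(k,round(float(P[row,k,1]),3),round(float(P[row,k,2]),3)) for k in range(215,345,1) if P[row,k,2]>.05])
p=P[reg&(P[...,2]>.125)&(P[...,2]<.14)];l=cv2.fitLine(p[:,:2].astype(np.float32),cv2.DIST_HUBER,0,.01,.01).ravel();print('bar',np.arctan2(l[1],l[0]),l,p[:,2].mean(),p[:,0].min(),p[:,0].max())
p=P[(u>270)&(u<305)&(v>180)&(v<215)&(P[...,2]>.17)];print('knob',len(p),p.mean(0),p[:,2].max())
p=P[(u>235)&(u<285)&(v>30)&(v<90)&(P[...,2]>.11)];print('hinge',len(p),p[:,2].max(),p[p[:,2]>.14].mean(0))
```

```text
150 [(222, 0.145, 0.59), (233, 0.081, 0.092), (234, 0.083, 0.095), (235, 0.084, 0.093), (236, 0.086, 0.094), (237, 0.087, 0.093), (238, 0.088, 0.092), (239, 0.089, 0.089), (273, 0.137, 0.133), (274, 0.138, 0.133), (275, 0.14, 0.133), (276, 0.141, 0.133), (277, 0.142, 0.133), (278, 0.143, 0.133), (279, 0.145, 0.134), (280, 0.146, 0.135), (281, 0.147, 0.134), (282, 0.148, 0.135), (283, 0.15, 0.132), (284, 0.151, 0.133), (285, 0.152, 0.133), (286, 0.154, 0.132), (287, 0.155, 0.134), (288, 0.156, 0.133), (296, 0.169, 0.073), (297, 0.17, 0.075), (298, 0.172, 0.075), (299, 0.173, 0.078), (300, 0.175, 0.075), (301, 0.176, 0.075), (302, 0.178, 0.072), (330, 0.219, 0.06), (331, 0.221, 0.061), (332, 0.222, 0.062), (333, 0.223, 0.062), (334, 0.225, 0.061)]
270 [(245, 0.093, 0.092), (246, 0.095, 0.093), (247, 0.096, 0.094), (248, 0.098, 0.092), (249, 0.099, 0.093), (250, 0.101, 0.091), (251, 0.102, 0.09), (300, 0.174, 0.133), (301, 0.175, 0.134), (302, 0.177, 0.133), (303, 0.178, 0.134), (304, 0.18, 0.134), (305, 0.181, 0.133), (306, 0.182, 0.133), (307, 0.184, 0.133), (308, 0.185, 0.133), (309, 0.186, 0.133), (310, 0.188, 0.133), (311, 0.189, 0.133), (312, 0.19, 0.135), (313, 0.192, 0.133), (314, 0.193, 0.134), (333, 0.232, 0.058), (334, 0.233, 0.061), (335, 0.235, 0.062), (336, 0.236, 0.061), (337, 0.238, 0.06)]
bar 0.21860579 [0.97620076 0.2168688  0.55068094 0.16243416] 0.13314910982773398 0.3872476833052194 0.7535166464455184
knob 319 [0.53206405 0.15866379 0.18775071] 0.5901636137617526
hinge 1000 0.5901636137617526 [0.42124668 0.14259049 0.55265377]
```

Run:
```python
from h import *
import pickle
c=pickle.load(open('w1.pkl','rb'));f=np.load('w1.npz');P=cloud(c,f['d'])
v,u=np.mgrid[:420,:560]
def fit(m):
    p=P[m];l=cv2.fitLine(p[:,:2].astype(np.float32),cv2.DIST_HUBER,0,.01,.01).ravel();return l*np.sign(l[0])*[1,1,np.sign(l[0]),np.sign(l[0])]
hi=fit((u>215)&(u<262)&(v>110)&(v<310)&(P[...,2]>.085)&(P[...,2]<.098))
dr=fit((u>322)&(u<345)&(v>110)&(v<305)&(P[...,2]>.055)&(P[...,2]<.068))
lo=fit((u>288)&(u<315)&(v>110)&(v<190)&(P[...,2]>.070)&(P[...,2]<.08))
for l in(hi,lo,dr):print(np.arctan2(l[1],l[0]),l)
a=np.arctan2(hi[1],hi[0]);e=np.array([np.cos(a),np.sin(a)]);n=np.array([-e[1],e[0]])
print('n hi lo dr',[float(n@l[2:]) for l in(hi,lo,dr)])
P2=P[...,:2]@np.stack([e,n],1)
for nm,m in(('near',(u>212)&(u<340)&(v>75)&(v<110)),('far',(u>238)&(u<345)&(v>300)&(v<345))):
    m=m&(P[...,2]>.07)&(P[...,2]<.112)
    q=P2[m];z=P[m][:,2]
    for t0 in(-.02,.0,.02,.04):
        k=(q[:,1]-n@hi[2:]>t0)&(q[:,1]-n@hi[2:]<t0+.02);  print(nm,t0,k.sum(),np.percentile(q[k,0],[3,50,97]) if k.sum() else 0, np.median(z[k]) if k.sum() else 0)
m=(u>270)&(u<305)&(v>175)&(v<215)&(P[...,2]>.17)&(P[...,2]<.19);print('knob',m.sum(),P[m].mean(0),P[m][:,:2].min(0),P[m][:,:2].max(0))
m=(u>235)&(u<285)&(v>30)&(v<90)&(P[...,2]>.11)&(P[...,2]<.3);print('hinge',m.sum(),P[m][:,2].max());h=m&(P[...,2]>.138);print(h.sum(),P[h].mean(0) if h.sum() else 0,P[h][:,:2].min(0),P[h][:,:2].max(0))
# tools
for nm,b in(('brush',(110,95,170,230)),('fork',(55,105,112,235)),('spoon',(0,45,42,185))):
    m=(u>b[0])&(u<b[2])&(v>b[1])&(v<b[3])&(P[...,2]>.006)&(P[...,2]<.04);p=P[m]
    r=cv2.minAreaRect((p[:,:2]*1000).astype(np.float32));print(nm,r,np.median(p[:,2]))
```

```text
0.06719263336657669 [0.99774343 0.06714208 0.61412609 0.09433445]
0.07002955355783876 [0.99754894 0.06997233 0.48791516 0.17332807]
0.0685074098999508 [0.99765426 0.06845383 0.57726741 0.22771181]
n hi lo dr [0.05288787523070934, 0.14017730335937933, 0.1884390258758431]
near -0.02 113 [0.41189428 0.4178724  0.43462681] 0.09355465155998166
near 0.0 145 [0.41165791 0.41690232 0.43489572] 0.09729782075496635
near 0.02 78 [0.41146705 0.41482097 0.41725341] 0.0950373130391638
near 0.04 0 0 0
far -0.02 166 [0.72571292 0.76671908 0.77220343] 0.09281751912989852
far 0.0 230 [0.72821686 0.76710373 0.77198519] 0.09201958789259262
far 0.02 149 [0.76653736 0.76751332 0.7725551 ] 0.08793422077598267
far 0.04 133 [0.76613559 0.76759776 0.7724508 ] 0.08608919372993784
knob 312 [0.53444504 0.15896256 0.17872222] [0.52393273 0.14832857] [0.54661712 0.16971094]
hinge 989 0.14004544094246363
121 [0.37045493 0.12277784 0.13845328] [0.35569683 0.10746421] [0.38459956 0.13652572]
brush ((517.612060546875, -74.7647705078125), (188.39988708496094, 44.564720153808594), 0.5862863659858704) 0.018127706635029828
fork ((526.882080078125, -170.0513153076172), (194.87631225585938, 35.39946365356445), 1.8948110342025757) 0.018338818502653953
spoon ((440.06622314453125, -252.07595825195312), (48.742923736572266, 187.3328399658203), 85.88005828857422) 0.016803839693013245
```

```bash
cat >> h.py <<'E'
A=.068; E_=np.array([np.cos(A),np.sin(A)]); N_=np.array([-E_[1],E_[0]])
C0=np.array([.5841,.1366,.085]); H=np.array([.3703,.1225])
def arc(g,z): t=A+g; return [*(H+.17*np.array([np.cos(t),np.sin(t)])),z],hand(t+np.pi/2)
def at(p,psi): # virtual state
    q=hand(psi).as_quat(); return dict(tcp_pos=np.array(p),orientation=[q[3],*q[:3]])
def vs(p,r):
    q=r.as_quat(); return dict(tcp_pos=np.array(p),orientation=[q[3],*q[:3]])
E
python3 - <<'E'
from h import *
p,r=arc(.15,.20);print(go(p,r))
p,r=arc(.15,.142);s=vs(p,r)
for g in np.r_[np.linspace(.15,1.7,11)[1:]]: print(go(*arc(g,.142),s))
E
```

```text
([-0.2, 0.2, -12.8], [-3.38, 1.89, 25.03])
([0.0, 0.0, -8.9], [0.2, 2.62, 0.0])
([0.0, 0.0, -17.8], [0.81, 5.19, 0.0])
([0.0, 0.0, -26.6], [1.81, 7.62, 0.0])
([0.0, 0.0, -35.5], [3.16, 9.88, 0.0])
([0.0, 0.0, -44.4], [4.85, 11.9, 0.0])
([0.0, 0.0, -53.3], [6.84, 13.63, 0.0])
([0.0, 0.0, -62.2], [9.06, 15.03, 0.0])
([0.0, 0.0, -71.0], [11.48, 16.08, 0.0])
([-0.0, 0.0, -79.9], [14.03, 16.74, 0.0])
([-0.0, 0.0, -88.8], [16.65, 17.0, 0.0])
```

carry_out:
  steps:
    - [[0, 0, -12.8], [-3.4, 1.9, 10], 100]
    - [[0, 0, -12.8], [-3.4, 1.9, 20], 100]
    - [[0, 0, -12.8], [-3.4, 1.9, 25], 100]
    - [[0, 0, -12.8], [-3.4, 1.9, 25], 100]
    - [[0, 0, -12.8], [-3.4, 1.9, 28], 100]
    - [[0, 0, -12.8], [-3.4, 1.9, 30.8], 100]
    - [[0, 0, -12.8], [-3.4, 1.9, 30.8], 150]
    - [[0, 0, -12.8], [-3.4, 1.9, 30.8], 150]

```text
clock: 2.15
tcp_pos: [0.5313, 0.1675, 0.1407]
orientation: [0.0, -0.112, 0.994, 0.0]
wrist_force: [-0.3, -0.7, -0.1]
finger_gap: 0.0352
grip_force: 0.0
```

carry_out:
  steps:
    - [[0, 0, -4], [0.1, 1.2, 0], 150]
    - [[0, 0, -8.9], [0.2, 2.6, 0], 150]
    - [[0, 0, -17.8], [0.8, 5.2, 0], 150]
    - [[0, 0, -26.6], [1.8, 7.6, 0], 150]
    - [[0, 0, -35.5], [3.2, 9.9, 0], 150]
    - [[0, 0, -44.4], [4.9, 11.9, 0], 150]
    - [[0, 0, -53.3], [6.8, 13.6, 0], 150]
    - [[0, 0, -62.2], [9.1, 15, 0], 150]

```text
clock: 3.15
tcp_pos: [0.4097, 0.2944, 0.1418]
orientation: [0.002, -0.611, 0.792, -0.001]
wrist_force: [0.6, -0.2, -0.9]
finger_gap: 0.0354
grip_force: 0.4
```

Run:
```python
from h import *
s=env.get_state();d=s['tcp_pos'][:2]-H;print(s['clock'],s['tcp_pos'],s['finger_gap'],s['wrist_force'],np.arctan2(d[1],d[0])-A,np.hypot(*d))
for g in (1.3,1.4,1.5,1.6,1.7): print(go(*arc(g,.142)))
```

```text
3.15 [0.40967323 0.29442431 0.14182368] 0.03543013971476979 [ 0.64303531 -0.17913088 -0.85722569] 1.2776637618622044 0.1763752269763323
([-0.2, 0.1, -3.0], [0.65, 0.36, -0.02])
([-0.2, 0.1, -8.8], [0.83, 2.05, -0.03])
([-0.2, 0.1, -14.5], [1.17, 3.71, -0.03])
([-0.2, 0.1, -20.2], [1.68, 5.34, -0.04])
([-0.2, 0.1, -26.0], [2.34, 6.9, -0.05])
```

Run:
```python
from h import *
for i in range(4):
    s=env.get_state();print(s['clock'],s['tcp_pos'],s['qvel'].round(3),s['joint_pos'].round(4))
    if i<3:env.read_camera('wrist')
```

```text
3.15 [0.40967323 0.29442431 0.14182368] [ 0.297 -0.243 -0.318 -0.073 -0.001 -0.939] [ 4.6410e-01  2.2130e-01 -3.0220e-01  1.0431e+00 -3.0000e-04 -8.5080e-01]
3.2 [0.40595291 0.29474515 0.14162163] [-0.026  0.023  0.024  0.007 -0.005  0.182] [ 0.4671  0.2187 -0.306   1.0451  0.0013 -0.8544]
3.25 [0.40735747 0.29436349 0.14155754] [-0.028  0.019  0.013 -0.043 -0.012  0.079] [ 4.6550e-01  2.2000e-01 -3.0460e-01  1.0446e+00  6.0000e-04 -8.4780e-01]
3.3 [0.40872417 0.29419028 0.14149425] [-0.023  0.018  0.015 -0.024 -0.009  0.02 ] [ 4.6420e-01  2.2110e-01 -3.0330e-01  1.0438e+00  2.0000e-04 -8.4560e-01]
```

carry_out:
  steps:
    - [[0, 0, -8.8], [0.8, 2, 0], 150]
    - [[0, 0, -14.5], [1.2, 3.7, 0], 150]
    - [[0, 0, -20.2], [1.7, 5.3, 0], 150]
    - [[0, 0, -26], [2.3, 6.9, 0], 150]
    - [[0, 0, -26], [2.3, 6.9, 0], 150]
    - [[0, 0, -26], [2.3, 6.9, 0], 80]
    - [[0, 0, -26], [2.3, 6.9, 0], 80]
    - [[0, 0, -26], [2.3, 6.9, -5], 80]

```text
clock: 4.3
tcp_pos: [0.3343, 0.2874, 0.1871]
orientation: [0.004, 0.771, -0.636, -0.001]
wrist_force: [1.3, 0.6, 0.2]
finger_gap: 0.0587
grip_force: 0.0
```

Run:
```python
from h import *
c,im,d=shot('scene');P=cloud(c,d);p=P[(P[...,2]>.125)&(P[...,2]<.14)&(P[...,0]>.25)&(P[...,0]<.45)&(P[...,1]>.38)&(P[...,1]<.56)]
print(len(p),p.mean(0));q=p.mean(0)[:2]-H;print('guard',np.arctan2(q[1],q[0])-A)
s=env.get_state();print(s['clock'],s['tcp_pos'],s['joint_pos'].round(2))
print('up',go([*s['tcp_pos'][:2],.40],hand(A+1.7+np.pi/2),s), go([.46,-.2,.42],hand(np.pi/2),s))
```

```text
155 [0.30750772 0.44027456 0.13169633]
guard 1.69788320527655
4.35 [0.3381236 0.2897938 0.1952909] [ 0.53  0.07 -0.34  1.15 -0.   -1.23]
up ([-0.3, 0.1, -0.3], [-0.03, -0.09, -20.47]) ([-0.1, 0.3, 101.0], [50.37, -2.75, -22.54])
```

carry_out:
  steps:
    - [[0, 0, 10], [0, 0, -6], 60]
    - [[0, 0, 20], [2, 0, -12], 0]
    - [[0, 0, 31], [7, 0, -17], 0]
    - [[0, 0, 41], [13, 0, -20], 0]
    - [[0, 0, 52], [19, -1, -22.5], 0]
    - [[0, 0, 62], [25, -1, -22.5], 0]
    - [[0, 0, 72], [31, -2, -22.5], 0]
    - [[0, 0, 83], [37, -2, -22.5], 0]

```text
clock: 5.35
tcp_pos: [0.426, -0.0651, 0.4149]
orientation: [0.001, -0.155, 0.988, -0.0]
wrist_force: [0.5, -0.2, -0.3]
finger_gap: 0.0852
grip_force: 0.0
```

Run:
```python
from h import *
s=env.get_state();print(s['tcp_pos'],go([.46,-.2,.42],hand(np.pi/2),s))
```

```text
[ 0.42600654 -0.06507291  0.41489919] ([-0.0, 0.1, 17.9], [0.9, -13.89, -0.5])
```

carry_out:
  steps:
    - [[0, 0, 10], [0.5, -6, 0], 0]
    - [[0, 0, 18], [0.9, -12, 0], 0]
    - [[0, 0, 18], [0.9, -13.9, 0], 0]
    - [[0, 0, 18], [0.9, -13.9, 0], 0]
    - [[0, 0, 18], [0.9, -13.9, 0], 0]
    - [[0, 0, 18], [0.9, -13.9, 0], 0]
    - [[0, 0, 18], [0.9, -13.9, 0], 0]
    - [[0, 0, 18], [0.9, -13.9, 0], 0]

```text
clock: 6.35
tcp_pos: [0.46, -0.1966, 0.415]
orientation: [0.0, -0.003, 1.0, -0.0]
wrist_force: [0.9, -0.4, -0.0]
finger_gap: 0.0854
grip_force: 0.0
```

```bash
cat >> h.py <<'E'
def tools():
    """handle centre, angle of head direction for tools on the table in the wrist view"""
    c,im,d=shot('wrist'); P=cloud(c,d); v,u=np.mgrid[:420,:560]
    m=((P[...,2]>.010)&(P[...,2]<.035)&(v<270)&(P[...,0]>.25)).astype(np.uint8)
    m=cv2.morphologyEx(m,cv2.MORPH_OPEN,np.ones((3,3)))
    n,l,st,_=cv2.connectedComponentsWithStats(m); hsv=cv2.cvtColor(im,cv2.COLOR_RGB2HSV); out=[]
    for i in range(1,n):
        if st[i,4]<250: continue
        k=l==i; p=P[k][:,:2]; rc=cv2.minAreaRect((p*1000).astype(np.float32)); col=np.median(hsv[k],0)
        h=k&(P[...,2]>.015); q=P[h][:,:2]; 
        out.append((st[i,:5].tolist(),col.tolist(),[np.round(x,1) for x in rc],np.round(q.mean(0),4) if len(q) else 0))
    return c,im,P,l,out
E
python3 - <<'E'
from h import *
import pickle
s=env.get_state();print(s['tcp_pos'])
c,im,P,l,out=tools()
for o in out:print(o)
np.savez('w2.npz',P=P,im=im,l=l);cv2.imwrite('pics/w2.png',im[:,:,::-1])
E
```

```text
[ 0.4600015  -0.19663068  0.41502445]
([0, 51, 69, 27, 1246], [139.0, 173.0, 111.0], [array([ 336. , -543.9]), array([34.2, 98.7]), np.float64(0.6)], array([ 0.3377, -0.5719]))
([228, 74, 34, 128, 2651], [23.0, 103.0, 250.0], [array([ 440.4, -250.3]), array([ 47.7, 186. ]), np.float64(88.8)], array([ 0.449 , -0.2555]))
([162, 105, 42, 127, 2747], [60.0, 2.0, 228.0], [array([ 487. , -350.7]), array([194.8,  54.2]), np.float64(3.0)], array([ 0.4517, -0.3512]))
([345, 129, 33, 121, 2655], [120.0, 16.0, 57.0], [array([517.2, -77.7]), array([ 44.4, 188.6]), np.float64(88.8)], array([ 0.503 , -0.0769]))
([287, 134, 22, 116, 1987], [15.0, 172.0, 218.0], [array([ 522.3, -169.2]), array([184.7,  33.8]), np.float64(0.8)], array([ 0.492 , -0.1712]))
([44, 175, 71, 67, 1900], [0.0, 5.0, 251.0], [array([ 545.4, -508.4]), array([107.7, 108.2]), np.float64(70.2)], array([ 0.5485, -0.5173]))
```

View pics/w2.png

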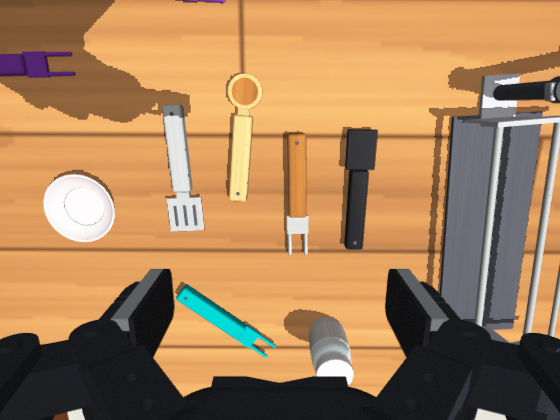

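The wrist view shows the spatula (head down-image, +x) at (180,170), spoon (head towards the robot) at (241,150), fork (head +x) at (297,190) and brush (head towards the robot) at (357,190). The jar is at (330,350).

```bash
cat >> h.py <<'E'
HEAD=dict(brush=-1,fork=1,spoon=-1,spatula=1)
def find(name,P,im,l):
    """label by colour and place, then handle centre (65 mm from the butt) and head direction"""
    hsv=cv2.cvtColor(im,cv2.COLOR_RGB2HSV)
    for i in range(1,l.max()+1):
        k=l==i; n=k.sum()
        if n<250: continue
        h,s,v=np.median(hsv[k],0); p=P[k][:,:2]; w=cv2.minAreaRect((p*1000).astype(np.float32))[1]
        if max(w)<150 or max(w)>230: continue
        t='brush' if v<100 and s<90 else 'spatula' if s<40 else 'fork' if 5<h<19 and s>130 else 'spoon' if h<40 else '?'
        if t!=name: continue
        q=p
        for _ in range(3):
            f=cv2.fitLine(q.astype(np.float32),cv2.DIST_HUBER,0,.001,.001).ravel(); e=f[:2]*(1 if f[0]*HEAD[name]>0 else -1)
            a=(p-f[2:])@e; b=np.percentile(a,.5); q=p[(a>b+.005)&(a<b+.115)]
        n_=np.array([-e[1],e[0]]); off=np.median((q-f[2:])@n_)
        return f[2:]+e*(b+.065)+n_*off, np.arctan2(e[1],e[0])
def plan(name,c,ang,u,zg=.003):
    psi=ang-np.pi/2 if HEAD[name]<0 else ang+np.pi/2   # tool y across the handle
    psi=(psi+np.pi)%(2*np.pi)-np.pi
    if HEAD[name]<0: psi=(ang-np.pi/2)%(2*np.pi)
    return psi
E
python3 - <<'E'
from h import *
f=np.load('w2.npz')
for n in HEAD:
    r=find(n,f['P'],f['im'],f['l']); print(n,r)
    if r: print('  psi',plan(n,*r,0))
c,a=find('brush',f['P'],f['im'],f['l']);psi=plan('brush',c,a,0)
print(go([*c,.10],hand(psi)))
E
```

```text
brush (array([ 0.54519564, -0.07798066]), np.float32(3.133734))
  psi 1.5629376
fork (array([ 0.49515394, -0.1710981 ]), np.float32(0.02908348))
  psi 1.59988
spoon (array([ 0.46598636, -0.25677508]), np.float32(3.0526853))
  psi 1.4818889
spatula (array([ 0.4554628 , -0.35023152]), np.float32(0.045665514))
  psi 1.616462
([-0.0, 0.0, 0.8], [-8.58, 11.84, 31.49])
```

carry_out:
  steps:
    - [[0, 0, 0.8], [-4, 6, 6], 60]
    - [[0, 0, 0.8], [-8, 11, 11], 60]
    - [[0, 0, 0.8], [-8.6, 11.8, 17], 60]
    - [[0, 0, 0.8], [-8.6, 11.8, 23], 60]
    - [[0, 0, 0.8], [-8.6, 11.8, 29], 60]
    - [[0, 0, 0.8], [-8.6, 11.8, 33], 60]
    - [[0, 0, 0.8], [-8.6, 11.8, 33], 60]
    - [[0, 0, 0.8], [-8.6, 11.8, 33], 60]

```text
clock: 7.4
tcp_pos: [0.5458, -0.079, 0.0855]
orientation: [0.0, 0.004, 1.0, 0.0]
wrist_force: [0.4, -1.2, 0.8]
finger_gap: 0.0648
grip_force: 0.0
```

Run:
```python
from h import *
s=env.get_state();print(s['tcp_pos'],go([.5452,-.078,.003],hand(1.563),s))
```

```text
[ 0.54583322 -0.07899246  0.08553974] ([0.0, 0.0, -0.1], [0.07, 0.1, 8.25])
```

carry_out:
  steps:
    - [[0, 0, 0], [0, 0, 4], 60]
    - [[0, 0, 0], [0, 0, 7], 60]
    - [[0, 0, 0], [0, 0, 8.1], 60]
    - [[0, 0, 0], [0, 0, 8.1], 60]
    - [[0, 0, 0], [0, 0, 8.1], 255]
    - [[0, 0, 0], [0, 0, 8.1], 255]
    - [[0, 0, 0], [0, 0, 8.1], 255]
    - [[0, 0, 0], [0, 0, 8.1], 255]
  force: 60

```text
clock: 8.4
tcp_pos: [0.5468, -0.0789, 0.0054]
orientation: [0.002, 0.004, 1.0, -0.0]
wrist_force: [-0.2, 0.8, 6.4]
finger_gap: 0.0264
grip_force: 60.4
```

```bash
cat >> h.py <<'E'
def slot(u,flip,lift,off=.007,w=0):
    """TCP pose over the slot: cradle x=u, y=w; off = TCP below handle centre"""
    n=R.from_rotvec(-.2*np.array([*E_,0])); r=hand(A+(np.pi if flip else 0),-.2,A)
    up=n.apply([0,0,1]); dn=n.apply([*N_,0])
    return C0+u*np.array([*E_,0])+w*dn+up*(.010-off)+np.array([0,0,lift]),r
E
python3 - <<'E'
from h import *
s=env.get_state();print(s['tcp_pos'],s['finger_gap'],s['grip_force'])
v=dict(s);v['tcp_pos']=s['tcp_pos']+[0,0,.2]
print(go(*slot(.12,False,.12)))
E
```

```text
[ 0.54682049 -0.07887745  0.00540435] 0.0264101684771159 60.35015165805817
([8.7, -9.1, 85.3], [-15.57, 22.55, -20.21])
```

carry_out:
  steps:
    - [[0, 0, 0], [0, 0, -6], 255]
    - [[0, 0, 0], [0, 0, -12], 255]
    - [[0.9, -0.9, 8.5], [-1, 1, -18], 255]
    - [[1.8, -1.8, 18], [-4, 4, -22], 255]
    - [[2.8, -2.9, 27], [-7, 8, -22], 255]
    - [[3.7, -3.9, 36], [-10, 12, -22], 255]
    - [[4.6, -4.8, 45], [-12, 16, -22], 255]
    - [[5.5, -5.8, 54], [-14, 19, -22], 255]

```text
clock: 9.4
tcp_pos: [0.6873, 0.1118, 0.2238]
orientation: [0.049, 0.459, 0.886, -0.047]
wrist_force: [0.4, -0.8, -1.2]
finger_gap: 0.0264
grip_force: 60.0
```

Run:
```python
from h import *
s=env.get_state();print(s['tcp_pos'],s['finger_gap'],s['grip_force'],s['wrist_force'],s['joint_pos'].round(2))
print(go(*slot(.12,False,.12,.005)))
```

```text
[0.68733372 0.11178326 0.22380714] 0.026402411380321764 60.01291036605835 [ 0.36885024 -0.76180217 -1.24021564] [ 0.1   0.54  0.37  1.37 -0.13  1.06]
([3.0, -3.3, 31.1], [1.99, 3.34, 1.02])
```

carry_out:
  steps:
    - [[1, -1, 10], [0.7, 1.1, 0.3], 255]
    - [[2, -2.2, 20.5], [1.3, 2.2, 0.7], 255]
    - [[3, -3.3, 31.1], [2, 3.3, 1], 255]
    - [[3, -3.3, 31.1], [2, 3.3, 1], 255]
    - [[3, -3.3, 31.1], [2, 3.3, 1], 255]
    - [[3, -3.3, 31.1], [2, 3.3, 1], 255]
    - [[3, -3.3, 31.1], [2, 3.3, 1], 255]
    - [[3, -3.3, 31.1], [2, 3.3, 1], 255]

```text
clock: 10.4
tcp_pos: [0.7029, 0.1434, 0.2104]
orientation: [0.073, 0.678, 0.728, -0.067]
wrist_force: [0.2, -0.6, -3.2]
finger_gap: 0.0268
grip_force: 60.0
```

Run:
```python
from h import *
s=env.get_state();print(s['tcp_pos'],s['finger_gap'],s['grip_force'])
print(go(*slot(.12,False,.03,.005)),go(*slot(.12,False,.003,.005)))
c,im,d=shot('wrist','w3')
```

```text
[0.70288305 0.14341163 0.21040909] 0.026787078673901593 59.99090552330017
([0.1, -0.1, 0.2], [2.01, 0.1, 8.83]) ([0.1, -0.1, 0.2], [2.54, 0.1, 11.48])
```

View pics/w3.png

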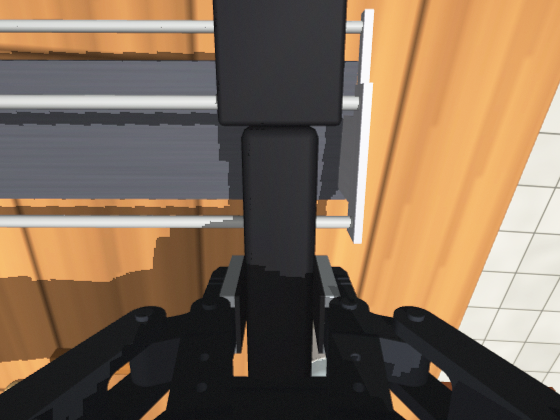

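The wrist view shows the brush held squarely across the rails, head towards the drip bar at the top. The fingers are at (240/325,310) and the far end plate is at x≈365. I'll lower it now.

carry_out:
  steps:
    - [[0, 0, 0], [0.9, 0, 4], 255]
    - [[0, 0, 0], [1.7, 0.1, 7.5], 255]
    - [[0, 0, 0], [2.2, 0.1, 10], 255]
    - [[0, 0, 0], [2.5, 0.1, 11.5], 255]
    - [[0, 0, 0], [2.5, 0.1, 11.6], 255]
    - [[0, 0, 0], [2.5, 0.1, 11.6], 255]
    - [[0, 0, 0], [2.5, 0.1, 11.6], 255]
    - [[0, 0, 0], [2.5, 0.1, 11.6], 255]

```text
clock: 11.45
tcp_pos: [0.704, 0.1455, 0.0917]
orientation: [0.073, 0.678, 0.728, -0.067]
wrist_force: [0.3, -0.1, -1.8]
finger_gap: 0.0265
grip_force: 60.0
```

carry_out:
  steps:
    - [[0, 0, 0], [0, 0, 0.1], 255]
    - [[0, 0, 0], [0, 0, 0.2], 255]
    - [[0, 0, 0], [0, 0, 0.2], 255]
    - [[0, 0, 0], [0, 0, 0.2], 180]
    - [[0, 0, 0], [0, 0, 0.2], 130]
    - [[0, 0, 0], [0, 0, 0.2], 110]
    - [[0, 0, 0], [0, 0, 0.2], 110]
    - [[0, 0, 0], [0, 0, 0.2], 110]

```text
clock: 12.45
tcp_pos: [0.7038, 0.1451, 0.0891]
orientation: [0.072, 0.678, 0.728, -0.068]
wrist_force: [-0.4, -0.6, -0.4]
finger_gap: 0.0483
grip_force: 0.0
```

Run:
```python
from h import *
s=env.get_state();print(s['tcp_pos'],s['finger_gap'])
print(go(s['tcp_pos']+[0,0,.25],hand(A,-.2,A),s),'view',go([.46,-.2,.42],hand(np.pi/2),s))
```

```text
[0.70376451 0.14508567 0.08908107] 0.04832589469281136
([0.0, -0.1, 0.2], [-4.93, -0.01, -24.51]) view ([-8.5, 9.1, -85.6], [-38.56, -26.79, -25.98])
```

carry_out:
  steps:
    - [[0, 0, 0], [0, 0, -4], 110]
    - [[0, 0, 0], [0, 0, -10], 110]
    - [[-1, 1, -10], [-4, -3, -16], 60]
    - [[-2, 2, -20], [-9, -6, -20], 0]
    - [[-3, 3.2, -30], [-14, -10, -23], 0]
    - [[-4, 4.3, -40], [-19, -13, -25], 0]
    - [[-5, 5.3, -50], [-24, -16, -26], 0]
    - [[-6, 6.3, -60], [-29, -20, -26], 0]

```text
clock: 13.45
tcp_pos: [0.5378, -0.0771, 0.396]
orientation: [0.026, 0.225, 0.974, -0.023]
wrist_force: [0.7, -0.8, -0.1]
finger_gap: 0.0853
grip_force: 0.0
```

Run:
```python
from h import *
s=env.get_state();print(s['tcp_pos'],go([.46,-.2,.42],hand(np.pi/2),s))
```

```text
[ 0.53778003 -0.07714683  0.39603036] ([-2.7, 3.0, -26.0], [1.48, -14.52, -2.01])
```

carry_out:
  steps:
    - [[-1, 1, -9], [0.5, -5, -1], 0]
    - [[-2, 2, -18], [1, -10, -2], 0]
    - [[-2.7, 3, -26], [1.5, -14.5, -2], 0]
    - [[-2.7, 3, -26], [1.5, -14.5, -2], 0]
    - [[-2.7, 3, -26], [1.5, -14.5, -2], 0]
    - [[-2.7, 3, -26], [1.5, -14.5, -2], 0]
    - [[-2.7, 3, -26], [1.5, -14.5, -2], 0]
    - [[-2.7, 3, -26], [1.5, -14.5, -2], 0]

```text
clock: 14.45
tcp_pos: [0.4603, -0.1971, 0.4181]
orientation: [-0.001, 0.002, 1.0, 0.0]
wrist_force: [-0.3, -0.8, 0.6]
finger_gap: 0.0853
grip_force: 0.0
```

```bash
cat > next.py <<'E'
import sys
from h import *
s=env.get_state()
c,im,P,l,out=tools()
n=sys.argv[1]
for k in sys.argv[1:]:
    r=find(k,P,im,l); print(k,r)
s=env.get_state()
r=find(n,P,im,l);psi=plan(n,*r,0);print('psi',psi,s['tcp_pos'],go([*r[0],.085],hand(psi),s))
# placed tools, seen by the scene camera: points above rails, in the cradle frame
c,im,d=shot('scene');P=cloud(c,d).reshape(-1,3)
B=np.stack([[*E_,0],R.from_rotvec(-.2*np.array([*E_,0])).apply([*N_,0]),R.from_rotvec(-.2*np.array([*E_,0])).apply([0,0,1])],1)
Q=(P-C0)@B; k=(Q[:,2]>.013)&(Q[:,2]<.03)&(abs(Q[:,0])<.165)&(Q[:,1]>-.1)&(Q[:,1]<.16)
q=Q[k]
for u in np.arange(-.12,.13,.08):
    t=q[abs(q[:,0]-u)<.038]
    if len(t)>30:
        hd=t[t[:,1]<.05]; f=cv2.fitLine(hd[:,:2].astype(np.float32),cv2.DIST_HUBER,0,.001,.001).ravel()
        print('slot',u,len(t),'x',np.median(hd[:,0]).round(4),'y',np.percentile(t[:,1],[1,99]).round(3),'z',np.median(t[:,2]).round(4),'skew',np.arctan(f[0]/f[1]).round(3))
E
python3 next.py fork spoon spatula
```

```text
fork (array([ 0.49501471, -0.17121685]), np.float32(0.031713177))
spoon (array([ 0.46616458, -0.25679636]), np.float32(3.0538325))
spatula (array([ 0.45546984, -0.35021263]), np.float32(0.04911426))
psi 1.6025097 [ 0.46026367 -0.19725582  0.41809524] ([0.0, -0.1, -2.0], [-3.52, 2.59, 33.31])
slot 0.12 512 x 0.1243 y [-0.067  0.12 ] z 0.0186 skew -0.005
```

carry_out:
  steps:
    - [[0, 0, -2], [-2, 1.5, 6], 60]
    - [[0, 0, -2], [-3.5, 2.6, 12], 60]
    - [[0, 0, -2], [-3.5, 2.6, 18], 60]
    - [[0, 0, -2], [-3.5, 2.6, 24], 60]
    - [[0, 0, -2], [-3.5, 2.6, 30], 60]
    - [[0, 0, -2], [-3.5, 2.6, 35], 60]
    - [[0, 0, -2], [-3.5, 2.6, 38], 60]
    - [[0, 0, -2], [-3.5, 2.6, 38], 60]

```text
clock: 15.55
tcp_pos: [0.4924, -0.1705, 0.0358]
orientation: [-0.003, -0.015, 1.0, 0.002]
wrist_force: [-0.5, -1.2, 0.4]
finger_gap: 0.0651
grip_force: 0.0
```

Run:
```python
from h import *
s=env.get_state();print(s['tcp_pos'],go([.495,-.1712,.004],hand(1.6025),s))
```

```text
[ 0.49238843 -0.17046641  0.0358123 ] ([0.2, -0.4, -0.1], [-0.28, -0.09, 3.18])
```

carry_out:
  steps:
    - [[0, 0, 0], [-0.2, -0.1, 2], 60]
    - [[0, 0, 0], [-0.2, -0.1, 3.2], 60]
    - [[0, 0, 0], [-0.2, -0.1, 3.2], 60]
    - [[0, 0, 0], [-0.2, -0.1, 3.2], 255]
    - [[0, 0, 0], [-0.2, -0.1, 3.2], 255]
    - [[0, 0, 0], [-0.2, -0.1, 3.2], 255]
    - [[0, 0, 0], [-0.2, -0.1, 3.2], 255]
    - [[0, 0, 0], [-0.2, -0.1, 3.2], 255]

```text
clock: 16.55
tcp_pos: [0.4971, -0.1727, 0.0072]
orientation: [-0.0, -0.015, 1.0, 0.0]
wrist_force: [-1.4, 0.9, 5.6]
finger_gap: 0.0267
grip_force: 60.1
```

Run:
```python
from h import *
s=env.get_state();print(s['tcp_pos'],s['finger_gap'],s['grip_force'])
print(go(*slot(.04,True,.12,.005)))
```

```text
[ 0.49710692 -0.17270718  0.00720554] 0.026692652618285975 60.10609209537506
([9.2, 8.9, -91.8], [-13.62, 30.91, -20.26])
```

carry_out:
  steps:
    - [[0, 0, 0], [0, 0, -6], 255]
    - [[0, 0, 0], [0, 2, -12], 255]
    - [[0.9, 0.9, -9], [-2, 7, -17], 255]
    - [[1.8, 1.8, -18], [-4, 11, -20.5], 255]
    - [[2.8, 2.7, -28], [-7, 16, -20.5], 255]
    - [[3.8, 3.6, -38], [-9, 21, -20.5], 255]
    - [[4.8, 4.6, -48], [-11, 25, -20.5], 255]
    - [[5.7, 5.5, -57], [-13, 29, -20.5], 255]

```text
clock: 17.55
tcp_pos: [0.6184, 0.1227, 0.2111]
orientation: [-0.046, -0.492, 0.868, -0.048]
wrist_force: [1.3, -0.8, -2.1]
finger_gap: 0.0262
grip_force: 64.8
```

Run:
```python
from h import *
s=env.get_state();print(s['tcp_pos'],s['finger_gap'],s['grip_force'],s['joint_pos'].round(2))
print(go(*slot(.04,True,.06,.003)))
```

```text
[0.61837304 0.12270263 0.21105065] 0.026219971039864155 64.76302027702332 [ 0.13  0.48  0.24  1.38 -0.12 -0.9 ]
([3.6, 3.4, -34.5], [-2.57, 0.67, 5.62])
```

carry_out:
  steps:
    - [[1, 1, -10], [-0.8, 0.2, 0], 255]
    - [[2, 2, -20], [-1.7, 0.4, 0], 255]
    - [[3, 2.9, -30], [-2.5, 0.7, 1], 255]
    - [[3.6, 3.4, -34.5], [-2.6, 0.7, 3], 255]
    - [[3.6, 3.4, -34.5], [-2.6, 0.7, 5], 255]
    - [[3.6, 3.4, -34.5], [-2.6, 0.7, 5.6], 255]
    - [[3.6, 3.4, -34.5], [-2.6, 0.7, 5.6], 255]
    - [[3.6, 3.4, -34.5], [-2.6, 0.7, 5.6], 255]

```text
clock: 18.55
tcp_pos: [0.6242, 0.1396, 0.153]
orientation: [0.067, 0.725, -0.681, 0.073]
wrist_force: [0.3, -0.3, -2.0]
finger_gap: 0.0262
grip_force: 64.7
```

Run:
```python
from h import *
s=env.get_state();print(s['tcp_pos'],s['finger_gap'],s['grip_force'])
print(go(*slot(.04,True,.001,.003)))
c,im,d=shot('wrist','w4')
```

```text
[0.62423936 0.13955041 0.15302395] 0.02618130483108522 64.73297953605652
([-0.1, 0.0, -0.4], [-1.31, 0.04, 5.87])
```

View pics/w4.png

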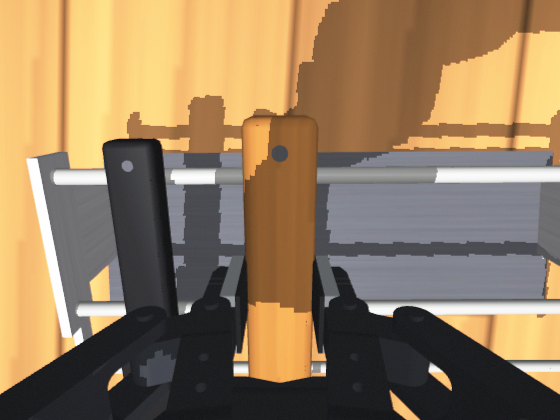

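The wrist view shows the fork held square, butt at (280,120), with the brush resting at (130,230) clear of the fingers. I'll lower and release.

carry_out:
  steps:
    - [[0, 0, 0], [-0.6, 0, 3], 255]
    - [[0, 0, 0], [-1.1, 0, 5], 255]
    - [[0, 0, 0], [-1.3, 0, 5.9], 255]
    - [[0, 0, 0], [-1.3, 0, 5.9], 255]
    - [[0, 0, 0], [-1.3, 0, 5.9], 180]
    - [[0, 0, 0], [-1.3, 0, 5.9], 130]
    - [[0, 0, 0], [-1.3, 0, 5.9], 110]
    - [[0, 0, 0], [-1.3, 0, 5.9], 110]

```text
clock: 19.6
tcp_pos: [0.6238, 0.1405, 0.0919]
orientation: [0.068, 0.725, -0.681, 0.073]
wrist_force: [0.7, 0.3, -0.2]
finger_gap: 0.0481
grip_force: 0.0
```

Run:
```python
from h import *
s=env.get_state();print(s['tcp_pos'],s['finger_gap'])
print('view',go([.46,-.2,.42],hand(np.pi/2),s))
```

```text
[0.62381431 0.14049615 0.09185322] 0.048075333018940854
view ([-9.4, -8.7, 93.2], [38.83, 18.43, -25.63])
```

carry_out:
  steps:
    - [[0, 0, 0], [0, 0, -4], 110]
    - [[0, 0, 0], [0, 0, -10], 110]
    - [[-1, -1, 10], [4, 2, -16], 60]
    - [[-2, -2, 20], [9, 4, -20], 0]
    - [[-3, -3, 30], [14, 7, -23], 0]
    - [[-4, -4, 41], [19, 9, -25], 0]
    - [[-5, -5, 52], [24, 11, -25.6], 0]
    - [[-6, -6, 62], [29, 14, -25.6], 0]

```text
clock: 20.6
tcp_pos: [0.4983, -0.1022, 0.4013]
orientation: [-0.021, -0.267, 0.963, -0.028]
wrist_force: [1.3, -1.3, -0.9]
finger_gap: 0.0853
grip_force: 0.0
```

Run:
```python
from h import *
s=env.get_state();print(s['tcp_pos'],go([.46,-.2,.42],hand(np.pi/2),s))
```

```text
[ 0.49833105 -0.10215148  0.40129096] ([-3.3, -2.5, 31.0], [8.41, -6.48, -1.12])
```

carry_out:
  steps:
    - [[-1, -1, 10], [3, -2, -0.5], 0]
    - [[-2, -2, 20], [6, -5, -1], 0]
    - [[-3.3, -2.5, 31], [8.4, -6.5, -1.1], 0]
    - [[-3.3, -2.5, 31], [8.4, -6.5, -1.1], 0]
    - [[-3.3, -2.5, 31], [8.4, -6.5, -1.1], 0]
    - [[-3.3, -2.5, 31], [8.4, -6.5, -1.1], 0]
    - [[-3.3, -2.5, 31], [8.4, -6.5, -1.1], 0]
    - [[-3.3, -2.5, 31], [8.4, -6.5, -1.1], 0]

```text
clock: 21.6
tcp_pos: [0.4612, -0.1981, 0.4184]
orientation: [-0.002, -0.003, 1.0, 0.001]
wrist_force: [0.2, -0.1, 0.5]
finger_gap: 0.0853
grip_force: 0.0
```

```bash
python3 next.py spoon spatula
```

```text
spoon (array([ 0.46603529, -0.25688589]), np.float32(3.0515637))
spatula (array([ 0.45566887, -0.35028922]), np.float32(0.052230258))
psi 1.4807674 [ 0.46116673 -0.19825291  0.41842091] ([0.1, -0.2, 5.5], [-0.56, -5.91, 33.33])
slot 0.04000000000000001 318 x 0.0453 y [-0.069  0.102] z 0.0186 skew -0.004
slot 0.12 513 x 0.1244 y [-0.067  0.119] z 0.0184 skew 0.006
```

carry_out:
  steps:
    - [[0, 0, 5.5], [-0.3, -4, 5], 60]
    - [[0, 0, 5.5], [-0.6, -5.9, 11], 60]
    - [[0, 0, 5.5], [-0.6, -5.9, 17], 60]
    - [[0, 0, 5.5], [-0.6, -5.9, 23], 60]
    - [[0, 0, 5.5], [-0.6, -5.9, 29], 60]
    - [[0, 0, 5.5], [-0.6, -5.9, 35], 60]
    - [[0, 0, 5.5], [-0.6, -5.9, 38], 60]
    - [[0, 0, 5.5], [-0.6, -5.9, 38], 60]

```text
clock: 22.7
tcp_pos: [0.4641, -0.2556, 0.0359]
orientation: [-0.004, 0.045, 0.999, 0.002]
wrist_force: [-0.1, 1.7, 1.0]
finger_gap: 0.0651
grip_force: 0.0
```

Run:
```python
from h import *
s=env.get_state();print(s['tcp_pos'],go([.466,-.2569,.004],hand(1.481),s))
```

```text
[ 0.46407632 -0.25563223  0.03592925] ([0.2, -0.5, -0.0], [-0.23, -0.12, 3.19])
```

carry_out:
  steps:
    - [[0, 0, 0], [-0.1, -0.1, 2], 60]
    - [[0, 0, 0], [-0.1, -0.1, 3.3], 60]
    - [[0, 0, 0], [-0.1, -0.1, 3.3], 60]
    - [[0, 0, 0], [-0.1, -0.1, 3.3], 255]
    - [[0, 0, 0], [-0.1, -0.1, 3.3], 255]
    - [[0, 0, 0], [-0.1, -0.1, 3.3], 255]
    - [[0, 0, 0], [-0.1, -0.1, 3.3], 255]
    - [[0, 0, 0], [-0.1, -0.1, 3.3], 255]

```text
clock: 23.7
tcp_pos: [0.4676, -0.2584, 0.0065]
orientation: [-0.001, 0.045, 0.999, 0.0]
wrist_force: [-0.7, 1.6, 6.2]
finger_gap: 0.0265
grip_force: 60.4
```

Run:
```python
from h import *
s=env.get_state();print(s['tcp_pos'],s['finger_gap'],s['grip_force'])
print(go(*slot(-.043,False,.12,.005)))
```

```text
[ 0.46755393 -0.25843537  0.00653508] 0.026488031061955915 60.40629744529724
([8.0, -9.6, 80.6], [-3.74, 39.82, -20.32])
```

carry_out:
  steps:
    - [[0, 0, 0], [0, 1, -6], 255]
    - [[0, 0, 0], [0, 5, -11], 255]
    - [[0.9, -1, 9], [0, 10, -16], 255]
    - [[1.8, -2, 18], [-1, 15, -20.5], 255]
    - [[2.7, -3.3, 27], [-2, 21, -20.5], 255]
    - [[3.6, -4.4, 36], [-3, 27, -20.5], 255]
    - [[4.5, -5.4, 46], [-3.5, 33, -20.5], 255]
    - [[5.6, -6.7, 56], [-3.7, 38, -20.5], 255]

```text
clock: 24.7
tcp_pos: [0.5359, 0.0953, 0.2107]
orientation: [0.05, 0.489, 0.869, -0.047]
wrist_force: [1.4, 0.3, -2.3]
finger_gap: 0.0266
grip_force: 60.5
```

Run:
```python
from h import *
s=env.get_state();print(s['tcp_pos'],s['finger_gap'],s['grip_force'],s['wrist_force'])
print(go(*slot(-.043,False,.06,.0035)))
```

```text
[0.53588962 0.09532308 0.2107475 ] 0.02659483181942997 60.450536012649536 [ 1.37312149  0.34134842 -2.29786959]
([2.6, -3.3, 27.2], [3.87, 2.7, 5.38])
```

carry_out:
  steps:
    - [[0.9, -1, 9], [1.3, 0.9, 0], 255]
    - [[1.8, -2.2, 18], [2.6, 1.8, 0], 255]
    - [[2.6, -3.3, 27.2], [3.9, 2.7, 1], 255]
    - [[2.6, -3.3, 27.2], [3.9, 2.7, 3], 255]
    - [[2.6, -3.3, 27.2], [3.9, 2.7, 5], 255]
    - [[2.6, -3.3, 27.2], [3.9, 2.7, 5.4], 255]
    - [[2.6, -3.3, 27.2], [3.9, 2.7, 5.4], 255]
    - [[2.6, -3.3, 27.2], [3.9, 2.7, 5.4], 255]

```text
clock: 25.7
tcp_pos: [0.5414, 0.1337, 0.152]
orientation: [0.073, 0.677, 0.729, -0.067]
wrist_force: [-0.7, 0.6, -1.7]
finger_gap: 0.0266
grip_force: 60.4
```

Run:
```python
from h import *
s=env.get_state();print(s['tcp_pos'],s['finger_gap'],s['grip_force'])
print(go(*slot(-.043,False,.001,.0035)))
c,im,d=shot('wrist','w5')
```

```text
[0.54135336 0.13367912 0.15199345] 0.026609995337498395 60.36267042160034
([0.1, -0.1, 0.3], [1.31, -0.02, 5.82])
```

View pics/w5.png

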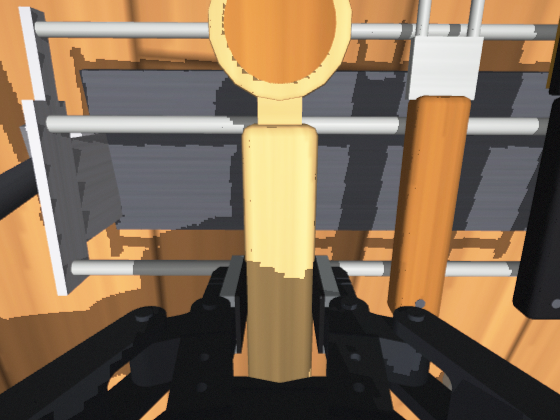

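The wrist view shows the spoon head past the low rail at (280,40), held square. The fork at (430,200) and brush at (545,200) lie properly.

carry_out:
  steps:
    - [[0, 0, 0], [0.6, 0, 3], 255]
    - [[0, 0, 0], [1.1, 0, 5], 255]
    - [[0, 0, 0], [1.3, 0, 5.9], 255]
    - [[0, 0, 0], [1.3, 0, 5.9], 255]
    - [[0, 0, 0], [1.3, 0, 5.9], 180]
    - [[0, 0, 0], [1.3, 0, 5.9], 130]
    - [[0, 0, 0], [1.3, 0, 5.9], 110]
    - [[0, 0, 0], [1.3, 0, 5.9], 110]

```text
clock: 26.75
tcp_pos: [0.5409, 0.1346, 0.0908]
orientation: [0.073, 0.677, 0.729, -0.068]
wrist_force: [-0.1, -0.5, -1.0]
finger_gap: 0.0487
grip_force: 0.0
```

Run:
```python
from h import *
s=env.get_state();print(s['tcp_pos'],s['finger_gap'])
print('view',go([.44,-.22,.42],hand(np.pi/2),s))
```

```text
[0.54092361 0.13463688 0.09076488] 0.04872265074915747
view ([-8.5, 9.2, -85.5], [-40.46, -12.66, -25.42])
```

carry_out:
  steps:
    - [[0, 0, 0], [0, 0, -4], 110]
    - [[0, 0, 0], [0, 0, -10], 110]
    - [[-1, 1, -10], [-4, -1, -16], 60]
    - [[-2, 2, -20], [-9, -3, -20], 0]
    - [[-3, 3.2, -30], [-15, -5, -23], 0]
    - [[-4, 4.3, -40], [-20, -6, -25], 0]
    - [[-5, 5.3, -50], [-26, -8, -25.4], 0]
    - [[-6, 6.3, -60], [-31, -10, -25.4], 0]

```text
clock: 27.75
tcp_pos: [0.4692, -0.0971, 0.3946]
orientation: [0.028, 0.245, 0.969, -0.026]
wrist_force: [1.5, -0.8, -0.3]
finger_gap: 0.0853
grip_force: 0.0
```

Run:
```python
from h import *
s=env.get_state();print(s['tcp_pos'],go([.44,-.22,.42],hand(np.pi/2),s))
```

```text
[ 0.46915025 -0.09714612  0.39456037] ([-3.0, 3.2, -28.4], [-3.42, -12.27, -1.88])
```

carry_out:
  steps:
    - [[-1, 1, -9], [-1, -4, -0.6], 0]
    - [[-2, 2, -19], [-2, -8, -1.2], 0]
    - [[-3, 3.2, -28.4], [-3.4, -12.3, -1.9], 0]
    - [[-3, 3.2, -28.4], [-3.4, -12.3, -1.9], 0]
    - [[-3, 3.2, -28.4], [-3.4, -12.3, -1.9], 0]
    - [[-3, 3.2, -28.4], [-3.4, -12.3, -1.9], 0]
    - [[-3, 3.2, -28.4], [-3.4, -12.3, -1.9], 0]
    - [[-3, 3.2, -28.4], [-3.4, -12.3, -1.9], 0]

```text
clock: 28.75
tcp_pos: [0.4395, -0.2176, 0.419]
orientation: [-0.001, 0.002, 1.0, 0.0]
wrist_force: [0.7, 0.0, 1.1]
finger_gap: 0.0856
grip_force: 0.0
```

```bash
python3 next.py spatula
```

```text
spatula (array([ 0.45530648, -0.35045453]), np.float32(0.049706012))
psi 1.6205022 [ 0.4394592  -0.21782438  0.41897572] ([0.1, -0.1, -3.1], [-1.69, -13.29, 33.38])
slot -0.039999999999999994 351 x -0.0381 y [-0.068  0.114] z 0.0175 skew 0.007
slot 0.04000000000000001 308 x 0.0441 y [-0.07   0.106] z 0.0186 skew 0.005
slot 0.12 511 x 0.1243 y [-0.067  0.118] z 0.0186 skew 0.013
```

carry_out:
  steps:
    - [[0, 0, -3.1], [-0.8, -5, 3], 60]
    - [[0, 0, -3.1], [-1.5, -10, 7], 60]
    - [[0, 0, -3.1], [-1.7, -13.3, 12], 60]
    - [[0, 0, -3.1], [-1.7, -13.3, 18], 60]
    - [[0, 0, -3.1], [-1.7, -13.3, 24], 60]
    - [[0, 0, -3.1], [-1.7, -13.3, 30], 60]
    - [[0, 0, -3.1], [-1.7, -13.3, 36], 60]
    - [[0, 0, -3.1], [-1.7, -13.3, 38], 60]

```text
clock: 29.85
tcp_pos: [0.4527, -0.3486, 0.0343]
orientation: [-0.003, -0.025, 1.0, 0.003]
wrist_force: [0.5, 0.5, 0.3]
finger_gap: 0.0653
grip_force: 0.0
```

Run:
```python
from h import *
s=env.get_state();print(s['tcp_pos'],go([.4553,-.3504,.004],hand(1.6205),s))
```

```text
[ 0.45272783 -0.34861734  0.034331  ] ([0.4, -0.4, -0.0], [-0.27, -0.21, 3.03])
```

carry_out:
  steps:
    - [[0, 0, 0], [-0.2, -0.1, 2], 60]
    - [[0, 0, 0], [-0.2, -0.1, 3.2], 60]
    - [[0, 0, 0], [-0.2, -0.1, 3.2], 60]
    - [[0, 0, 0], [-0.2, -0.1, 3.2], 255]
    - [[0, 0, 0], [-0.2, -0.1, 3.2], 255]
    - [[0, 0, 0], [-0.2, -0.1, 3.2], 255]
    - [[0, 0, 0], [-0.2, -0.1, 3.2], 255]
    - [[0, 0, 0], [-0.2, -0.1, 3.2], 255]

```text
clock: 30.85
tcp_pos: [0.4577, -0.3525, 0.008]
orientation: [-0.0, -0.025, 1.0, -0.0]
wrist_force: [-0.4, 1.3, 5.8]
finger_gap: 0.0263
grip_force: 61.0
```

Run:
```python
from h import *
s=env.get_state();print(s['tcp_pos'],s['finger_gap'],s['grip_force'])
print(go(*slot(-.123,True,.13,.005)))
```

```text
[ 0.45769328 -0.35253507  0.0079659 ] 0.02634119409735048 61.04228138923645
([9.1, 8.9, -90.7], [-2.73, 48.09, -21.21])
```

carry_out:
  steps:
    - [[0, 0, 0], [0, 1, -6], 255]
    - [[0, 0, 0], [0, 5, -11], 255]
    - [[0.9, 0.9, -9], [0, 10, -16], 255]
    - [[1.9, 1.9, -19], [-0.5, 16, -21], 255]
    - [[2.9, 2.8, -29], [-1, 22, -21], 255]
    - [[3.9, 3.8, -39], [-1.5, 28, -21], 255]
    - [[4.9, 4.7, -49], [-2, 34, -21], 255]
    - [[5.8, 5.6, -58], [-2.5, 40, -21], 255]

```text
clock: 31.85
tcp_pos: [0.4621, 0.0388, 0.2174]
orientation: [-0.046, -0.508, 0.859, -0.049]
wrist_force: [1.2, -0.1, -1.9]
finger_gap: 0.0263
grip_force: 60.2
```

Run:
```python
from h import *
s=env.get_state();print(s['tcp_pos'],s['finger_gap'],s['grip_force'],s['wrist_force'])
print(go(*slot(-.123,True,.06,.002)))
```

```text
[0.46205982 0.03883132 0.21735187] 0.026313064695430707 60.18956422805786 [ 1.20576592 -0.0621814  -1.91592847]
([3.2, 3.3, -32.5], [-8.69, 4.68, 5.2])
```

carry_out:
  steps:
    - [[0.9, 0.9, -9], [-2.5, 1.3, 0], 255]
    - [[1.9, 1.9, -19], [-5, 2.6, 0], 255]
    - [[3.2, 3.3, -32.5], [-7.5, 4, 0], 255]
    - [[3.2, 3.3, -32.5], [-8.7, 4.7, 2], 255]
    - [[3.2, 3.3, -32.5], [-8.7, 4.7, 4], 255]
    - [[3.2, 3.3, -32.5], [-8.7, 4.7, 5.2], 255]
    - [[3.2, 3.3, -32.5], [-8.7, 4.7, 5.2], 255]
    - [[3.2, 3.3, -32.5], [-8.7, 4.7, 5.2], 255]

```text
clock: 32.85
tcp_pos: [0.4622, 0.128, 0.1532]
orientation: [0.068, 0.725, -0.681, 0.072]
wrist_force: [1.0, -0.2, -2.3]
finger_gap: 0.0272
grip_force: 60.1
```

Run:
```python
from h import *
s=env.get_state();print(s['tcp_pos'],s['finger_gap'],s['grip_force'])
print(go(*slot(-.123,True,.001,.002)))
c,im,d=shot('wrist','w6')
```

```text
[0.4622486  0.12800817 0.15324973] 0.027195433148498444 60.1388418674469
([0.1, 0.1, -0.3], [-1.36, 0.08, 5.79])
```

View pics/w6.png

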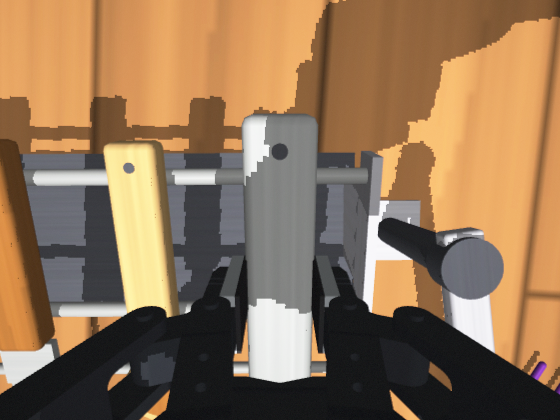

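The wrist view shows the spatula square, butt at (280,118). The near end plate is at x≈370 and the bar post is clear at right. The spoon is at (140,230). I'll lower it.

carry_out:
  steps:
    - [[0, 0, 0], [-0.6, 0, 3], 255]
    - [[0, 0, 0], [-1.1, 0, 5], 255]
    - [[0, 0, 0], [-1.3, 0, 5.8], 255]
    - [[0, 0, 0], [-1.3, 0, 5.8], 255]
    - [[0, 0, 0], [-1.3, 0, 5.8], 180]
    - [[0, 0, 0], [-1.3, 0, 5.8], 130]
    - [[0, 0, 0], [-1.3, 0, 5.8], 120]
    - [[0, 0, 0], [-1.3, 0, 5.8], 120]

```text
clock: 33.9
tcp_pos: [0.4618, 0.1295, 0.0934]
orientation: [0.068, 0.726, -0.681, 0.072]
wrist_force: [-0.0, -0.3, 0.5]
finger_gap: 0.0453
grip_force: 0.0
```

carry_out:
  steps:
    - [[0, 0, 0], [0, 0, -2], 120]
    - [[0, 0, 0], [0, 0, -5], 120]
    - [[0, 0, 0], [0, 0, -10], 100]
    - [[0, 0, 0], [2, 0, -15], 100]
    - [[0, 0, 0], [6, 0, -20], 100]
    - [[0, 0, 0], [11, 0, -22], 100]
    - [[0, 0, 0], [13, 0, -22], 100]
    - [[0, 0, 0], [13, 0, -22], 100]

```text
clock: 34.9
tcp_pos: [0.4675, 0.0445, 0.3352]
orientation: [0.068, 0.725, -0.682, 0.072]
wrist_force: [-0.5, 1.5, -0.3]
finger_gap: 0.0523
grip_force: 0.0
```

Run:
```python
from h import *
import re
src=open('next.py').read(); exec(src[src.index("c,im,d=shot('scene')"):].replace("shot('scene')","shot('scene','s7')"))
p=P[(P[:,2]>.125)&(P[:,2]<.14)&(P[:,0]>.25)&(P[:,0]<.45)&(P[:,1]>.38)&(P[:,1]<.56)].mean(0)[:2]-H;print('guard',np.arctan2(p[1],p[0])-A)
s=env.get_state();print(s['tcp_pos'],s['joint_pos'].round(2),go(*arc(1.7,.25)),go(*arc(1.7,.142)))
```

```text
slot -0.12 258 x -0.117 y [-0.071  0.119] z 0.0183 skew 0.055
slot -0.039999999999999994 342 x -0.0386 y [-0.067  0.115] z 0.0176 skew 0.036
slot 0.04000000000000001 313 x 0.0447 y [-0.069  0.107] z 0.0186 skew 0.032
slot 0.12 515 x 0.1247 y [-0.068  0.118] z 0.0185 skew -0.011
guard 1.6982656915007766
[0.4671779  0.04530114 0.33456239] [ 0.05  0.11  0.02  1.48 -0.2  -1.58] ([0.8, -11.3, -7.7], [-26.33, 11.47, 3.34]) ([0.8, -11.3, -7.7], [-28.45, 11.46, 13.93])
```

View pics/s7.png

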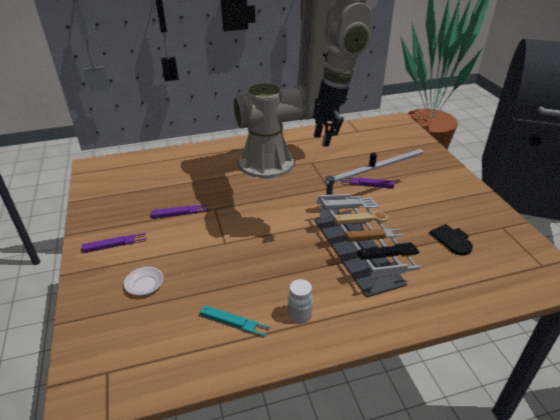

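The scene view shows all four tools across the rails with their heads down-slope. The bar is clear, with its knob at (373,160). Now I'll swing it back.

carry_out:
  steps:
    - [[0.3, -4, -3], [-6, 2.5, 0], 100]
    - [[0.6, -8, -5], [-12, 5, 0.5], 100]
    - [[0.8, -11.3, -7.7], [-18, 8, 1.5], 100]
    - [[0.8, -11.3, -7.7], [-24, 11, 2.8], 100]
    - [[0.8, -11.3, -7.7], [-26.3, 11.5, 3.3], 100]
    - [[0.8, -11.3, -7.7], [-26.3, 11.5, 3.3], 100]
    - [[0.8, -11.3, -7.7], [-26.3, 11.5, 3.3], 100]
    - [[0.8, -11.3, -7.7], [-26.3, 11.5, 3.3], 100]

```text
clock: 35.95
tcp_pos: [0.3369, 0.2888, 0.2507]
orientation: [0.0, 0.773, -0.634, 0.0]
wrist_force: [0.3, -0.1, -0.5]
finger_gap: 0.0519
grip_force: 0.0
```

Run:
```python
from h import *
s=env.get_state();print(s['tcp_pos'],go(*arc(1.7,.142)))
v=vs(*arc(1.7,.142))
for g in (1.62,1.5,1.34,1.18,1.02,.86,.7): print(go(*arc(g,.142),v))
```

```text
[0.33686237 0.28877773 0.25065083] ([0.0, -0.1, 0.0], [-0.05, -0.02, 10.87])
([0.0, 0.0, 4.6], [0.05, -1.36, 0.0])
([-0.0, -0.0, 11.5], [0.34, -3.38, 0.0])
([-0.0, -0.0, 20.6], [1.09, -5.99, 0.0])
([-0.0, -0.0, 29.8], [2.25, -8.45, 0.0])
([-0.0, -0.0, 39.0], [3.78, -10.69, 0.0])
([-0.0, -0.0, 48.1], [5.65, -12.66, 0.0])
([-0.0, -0.0, 57.3], [7.81, -14.31, 0.0])
```

carry_out:
  steps:
    - [[0, 0, 0], [0, 0, 4], 100]
    - [[0, 0, 0], [0, 0, 8], 100]
    - [[0, 0, 0], [0, 0, 10.8], 100]
    - [[0, 0, 0], [0, 0, 10.8], 100]
    - [[0, 0, 0], [0, 0, 10.8], 150]
    - [[0, 0, 0], [0, 0, 10.8], 150]
    - [[0, 0, 0], [0, 0, 10.8], 150]
    - [[0, 0, 0], [0, 0, 10.8], 150]

```text
clock: 36.95
tcp_pos: [0.3366, 0.2892, 0.1429]
orientation: [0.0, 0.774, -0.634, 0.0]
wrist_force: [-0.9, -0.2, -0.3]
finger_gap: 0.0356
grip_force: 0.0
```

carry_out:
  steps:
    - [[0, 0, 4.6], [0, -1.4, 0], 150]
    - [[0, 0, 11.5], [0.3, -3.4, 0], 150]
    - [[0, 0, 20.6], [1.1, -6, 0], 150]
    - [[0, 0, 29.8], [2.2, -8.4, 0], 150]
    - [[0, 0, 39], [3.8, -10.7, 0], 150]
    - [[0, 0, 48.1], [5.6, -12.7, 0], 150]
    - [[0, 0, 57.3], [7.8, -14.3, 0], 150]
    - [[0, 0, 57.3], [7.8, -14.3, 0], 150]

```text
clock: 37.95
tcp_pos: [0.4934, 0.2398, 0.1423]
orientation: [-0.0, -0.374, 0.927, -0.001]
wrist_force: [0.1, -0.7, 0.5]
finger_gap: 0.035
grip_force: 0.0
```

Run:
```python
from h import *
s=env.get_state();d=s['tcp_pos'][:2]-H;print(s['tcp_pos'],np.arctan2(d[1],d[0])-A,np.hypot(*d),s['wrist_force'])
for g in (.6,.48,.36,.24,.12,.03,-.03): print(go(*arc(g,.142)))
```

```text
[0.49341417 0.23977607 0.14232252] 0.693116999280754 0.1700316925477447 [ 0.08178496 -0.69189716  0.52601445]
([-0.1, -0.0, 5.7], [0.09, -1.58, 0.03])
([-0.1, -0.0, 12.6], [0.41, -3.59, 0.04])
([-0.1, -0.0, 19.4], [0.97, -5.55, 0.04])
([-0.1, -0.0, 26.3], [1.77, -7.43, 0.04])
([-0.1, -0.0, 33.2], [2.78, -9.2, 0.05])
([-0.1, -0.0, 38.4], [3.67, -10.44, 0.05])
([-0.1, -0.0, 41.8], [4.33, -11.22, 0.05])
```

carry_out:
  steps:
    - [[0, 0, 5.7], [0.1, -1.6, 0], 150]
    - [[0, 0, 12.6], [0.4, -3.6, 0], 150]
    - [[0, 0, 19.4], [1, -5.5, 0], 150]
    - [[0, 0, 26.3], [1.8, -7.4, 0], 150]
    - [[0, 0, 33.2], [2.8, -9.2, 0], 150]
    - [[0, 0, 38.4], [3.7, -10.4, 0], 150]
    - [[0, 0, 41], [4.2, -11, 0], 150]
    - [[0, 0, 41.8], [4.3, -11.2, 0], 150]

```text
clock: 38.95
tcp_pos: [0.5384, 0.1306, 0.1425]
orientation: [-0.0, -0.02, 1.0, -0.0]
wrist_force: [-0.3, 0.3, 0.0]
finger_gap: 0.0349
grip_force: 0.2
```

carry_out:
  steps:
    - [[0, 0, 0], [0, 0, 0], 150]
    - [[0, 0, 0], [0, -0.1, 0], 150]
    - [[0, 0, 0], [0, -0.1, 0], 150]
    - [[0, 0, 0], [0, 0.3, 0], 100]
    - [[0, 0, 0], [0, 0.3, 0], 100]
    - [[0, 0, 0], [0, 0.3, -4], 100]
    - [[0, 0, 0], [0, 0.3, -9], 100]
    - [[0, 0, 0], [0, 0.3, -15], 100]

```text
clock: 39.95
tcp_pos: [0.5382, 0.1334, 0.2931]
orientation: [-0.001, -0.02, 1.0, -0.001]
wrist_force: [1.3, -0.0, -0.6]
finger_gap: 0.0518
grip_force: 0.0
```

carry_out:
  steps:
    - [[0, 0, 0], [2, 0, -6], 60]
    - [[0, 0, 0], [7, 0, -10], 60]
    - [[0, 0, 0], [13, 0, -10], 60]
    - [[0, 0, 0], [16, 0, -10], 60]
    - [[0, 0, 0], [16, 0, -10], 60]
    - [[0, 0, 0], [16, 0, -10], 60]
    - [[0, 0, 0], [16, 0, -10], 60]
    - [[0, 0, 0], [16, 0, -10], 60]

```text
clock: 40.95
tcp_pos: [0.3797, 0.1272, 0.392]
orientation: [-0.001, -0.02, 1.0, -0.001]
wrist_force: [0.1, -0.8, -0.3]
finger_gap: 0.065
grip_force: 0.0
```

Run:
```python
from h import *
src=open('next.py').read(); exec(src[src.index("c,im,d=shot('scene')"):].replace("shot('scene')","shot('scene','s8')"))
p=P[(P[:,2]>.126)&(P[:,2]<.14)&(P[:,0]>.6)&(P[:,0]<.78)&(P[:,1]>0)&(P[:,1]<.3)];print(len(p));p=p.mean(0)[:2]-H;print('guard',np.arctan2(p[1],p[0])-A)
print(env.get_state()['tcp_pos'])
```

```text
slot -0.12 164 x -0.1162 y [-0.07  0.12] z 0.0185 skew 0.059
slot -0.039999999999999994 281 x -0.0384 y [-0.069  0.113] z 0.0175 skew -0.01
slot 0.04000000000000001 248 x 0.0445 y [-0.07   0.102] z 0.0186 skew -0.012
slot 0.12 431 x 0.1239 y [-0.069  0.12 ] z 0.0183 skew 0.013
338
guard -0.006690295389250103
[0.37962889 0.12726222 0.39201919]
```

View pics/s8.png

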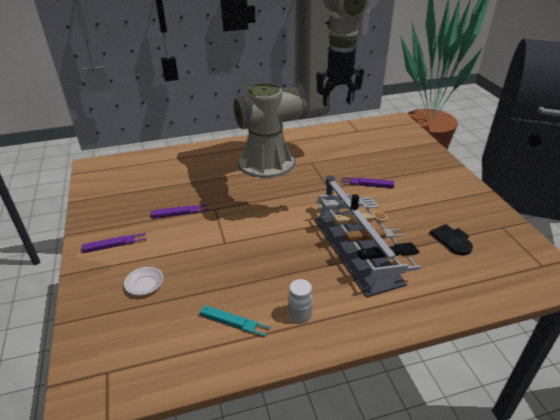

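The scene view shows the bar from (332,185) to (395,250) at its stop, over all four tools. The spoon rest, jar and pot grip haven't moved, and the arm is clear.

```bash
python3 -c "
from workcell import env
print(env.hand_in())"
```

```text
the job is handed in; nothing more can be done
None
```

The job is handed in: all four tools lie squarely across the rails with their heads down the slope, the bar is back at its stop over them (about 0 rad), and the spoon rest, jar and pot grip were not touched; no verdict came back.

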